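# Try the sliding lids and mark the box that sticks

### The arm

A 6-joint arm with a two-finger parallel gripper is mounted at the origin on the work surface. World frame = base frame: x ahead of the robot, y to its left, z up, the work surface at z = 0. Lengths are in m, angles in rad, forces in N, time in s.
With the tool pointing down it reaches from about 0.3 to 0.775 m from the base axis. Payload 14.6 kg.
Tool frame: the origin (TCP) lies on the centre line of the jaws, within the pads' length; the fingertips stand ctrl.tcp_to_tips ahead of it and the grasp point (between the pads) lies 2 mm behind it (ctrl.tcp_to_tips is the distance from the TCP to the fingertips, in m); z points along the fingers, y is the line along which they close (so a half turn about z gives the same grasp; the last joint's range is limited). The gripper opens to 94 mm and grips with 3 to 60 N. Pads are 16 mm wide; open, the fingers measure 119 mm over their backs; the gripper's body (75 mm by 177 mm) begins 78 mm behind the grasp point.
Start: joints at [-1.234, 0.3, 1.521, -0, 1.321, -0.067], TCP at [0.216, -0.506, 0.222] pointing down, gripper open.
Joint ranges: [-3.03, 3.03], [-0.79, 2.21], [0.23, 2.52], [-1.04, 4.18], [0, 3.07], [-2.55, 2.55]. Speed limits (rad/s): [2.22, 2.22, 2.57, 3.14, 3.14, 3.14].

### API

Orientations are given as [roll, pitch, yaw] about the fixed x, y, z axes, in that order (R = Rz(yaw) Ry(pitch) Rx(roll)).
In Python, from station import telemetry, viewer, hand_in, ctrl gives the robot as it stands.
- The arm moves only by the tool step_arm, never from a script. Its argument "plan" is a list of rows, each an object of numbers: "dx", "dy", "dz": the shift along the tool's x, y, z scaled (see below); "rx", "ry", "rz": the turn, a rotation vector about the tool's x, y, z scaled (see below); "claw": the closure, from 0 (fully open) to 1 (shut). In form: [{"dx": .., "dy": .., "dz": .., "rx": .., "ry": .., "rz": .., "claw": ..}, ...]. A call has 1 to 10 rows; each row shifts and turns the commanded pose from where the row before left it, along the tool's axes as they then stand; what a row does not reach is not made up. The controller multiplies each number of a shift by 0.1 m and each number of a turn by 90 degrees. A row lasts 1/10 s, in which the tool goes at most 50 mm and 8.59 degrees, less where a joint would pass 70% of its speed; a pose out of reach is approached as far as the arm can. A call with a number of a shift or a turn outside -1 to 1 is refused whole. A call with a gripper value outside its range is refused whole. The fingers move at their own pace and stop on an object; "grip_force" is the grip in N (left out, the last holds). Time passes only in rows, so rows that do not move let the fingers close. It gives the time, the measured TCP pose, the force, the opening and the grip force at its end, in the units of the state.
- telemetry.get_obs(): the state, without advancing time (a new reading comes with each control period).
- viewer.camera(name): name is "scene" or "top"; returns a dict with "img" (400x640x3 uint8, red, green, blue), "z_map" (400x640 float32, m along the optical axis (not along the pixel's ray), 0 where there is no reading), "fx", "fy", "cx", "cy" (pixels), "R" (3x3) and "t" (3): a world point X has camera coordinates R X + t. Camera axes: x right, y down, z forward; pixel columns grow to the right and rows downward; lengths in m; the calibration is good to about 2 mm. A picture is of the moment at which its call begins.
- hand_in(): hands the job in; it is judged then, once.
Trained networks look in a picture, given as the dict that the camera call returned (one of the last four; its "shot" number tells which), for a name from the list of things; names that differ only in an ending like _2 or _b are one class to them, and where a whole thing is asked for, a point or a joint stands for the part that bears it (a point fixed in the world has none). Each returns a list of dicts, best first, with "score" (0 to 1); they miss things now and then, are a little off and sometimes report something else, mostly with a low value. They report only what shows in the picture. A call takes as long as a camera call. They do not tell look-alikes from the thing itself.
- viewer.recognise(target, picture): "rect" ([left, top, right, bottom] in pixels, round what is visible of it).
The state is a dict: "time_s": time; "qpos": joint angles; "joint_vel": joint speeds; "tau": joint torques, N m; "ee_pos": TCP position; "eef_rot": TCP orientation; "force": force on the tool from outside, world axes, zero at the start; "moment": the same for the moment, N m; "grip_width": finger opening in m; "grip_force": force on a finger pad.
Only numpy, scipy, OpenCV 4.12 (cv2) and the standard library are available. Lean on these libraries where they do the work, as an engineer would, in place of code of your own. Each camera call takes 0.05 s, during which the arm holds its last target. There are 200 camera calls.

### The job

Exactly one of the two sliding-lid herb boxes on the rack has a lid that sticks about halfway; the other runs freely, and you cannot see which is which. Draw each lid open towards the robot as far as it will go and leave it there, until both have been drawn; then push the sticking lid fully shut again, stand the red token on the round spot behind that box and let go, leaving the free lid fully open. Leave the blue token, the amber bottle and the white bowl where they are.

Things in the scene. Friction and masses are not known exactly. Their poses are not given: they have to be found in the camera images.
- rack: Fixed board, 240 (x) by 260 (y) by 15 mm, with two pale wooden boxes. Origin: centre of its underside; x away from the robot, y left, z up; yaw varies. Each box: 120 (x) by 90 (y) mm, centre x = -30, y = +70 (left) or -70 mm (right), rim at z = 66 mm. Its darker lid (108 by 76 by 8 mm, top at z = 65 mm) slides along -x.
- lid_left (a joint): Travel of the left (+y) lid: 0 shut, grows as drawn towards the robot (rack -x), 0.090 m fully open; starts up to 20 mm ajar. Moves at 1 to 2 N and stays where left; if it sticks, it stops hard at about 40 mm but slides back easily. Upright brass knob: 22 mm across, 36 mm tall, z = 65 to 101 mm, at rack x = minus the joint value, y = +70 mm.
- lid_right (a joint): The same for the right (-y) lid; its knob is at rack y = -70 mm. Either lid may be the one that sticks; exactly one of the two does.
- spot_left (a point): Centre of the flat round spot, 60 mm across, wood-coloured with a white edge, on the board behind (rack +x of) the left box; at rack x = +80, y = +70, z = 15 mm.
- spot_right (a point): The same behind the right box; at rack x = +80, y = -70, z = 15 mm.
- red_token: Loose red plastic token standing on the bench to the right of the rack: round foot 36 mm across and 10 mm high, narrowing to a straight round stem 22 mm across from 14 mm up to the top at 52 mm; about 50 g. Origin: centre of its underside, z up.
- blue_token: Bystander: a blue token of the same shape near the red one; they may have changed places. Not to be moved.
- amber_bottle: Bystander: amber glass bottle 56 mm across and about 110 mm tall, left of the rack. Origin: centre of its underside.
- bowl: Bystander: white bowl 100 mm across and 50 mm high, left of the rack. Origin: centre of its underside.
Mind the look-alikes: they are no part of the job. Several things look just like the red_token: the one meant starts farthest to the robot's left.

How it is judged:
On the way:
1. both lids have been drawn as far as they go: one fully open (over 78 mm), the other to where it sticks (over 30 mm) (((value of joint lid_left above 0.078 m and value of joint lid_right between 0.03 and 0.06 m) or (value of joint lid_right above 0.078 m and value of joint lid_left between 0.03 and 0.06 m))), for 0.2 s.
At the end, for the whole second after the job is handed in: The free lid is fully open (over 78 of 90 mm), the sticking lid is shut (within 10 mm), and the red token stands upright and at rest (within 10 degrees) on the round spot behind the sticking box, its centre within 20 mm of the spot's centre (((value of joint lid_left above 0.078 m and value of joint lid_right below 0.01 m and horizontal distance between red_token and spot_right below 0.02 m and z of red_token in the frame of rack between 0.01 and 0.02 m) or (value of joint lid_right above 0.078 m and value of joint lid_left below 0.01 m and horizontal distance between red_token and spot_left below 0.02 m and z of red_token in the frame of rack between 0.01 and 0.02 m)) and angle between red_token's own z axis and vertical below 0.17 rad and linear speed of red_token below 0.02 m/s); the robot touches nothing.
It fails at once if the blue token is moved over 30 mm or tipped over (distance of blue_token from where it was at the start of the episode above 0.03 m or angle between blue_token's own z axis and vertical above 0.4 rad).
It fails at once if the amber bottle is moved over 30 mm or tipped over (distance of amber_bottle from where it was at the start of the episode above 0.03 m or angle between amber_bottle's own z axis and vertical above 0.4 rad).
It fails at once if the white bowl is moved over 30 mm or tipped over (distance of bowl from where it was at the start of the episode above 0.03 m or angle between bowl's own z axis and vertical above 0.4 rad).
It also fails if it takes over 70 s, if anything falls off the work surface, if the arm or the gripper's body presses on something with over 40 N, if the wrist force passes 120 N, or if a joint passes its speed limit or range.

## Working session

There is one attempt and no reset: what is moved stays moved. The work goes in short steps, Python scripts to look and compute and a tool call to move; the robot and the scene stay as the last step left them, time stands still between calls to the robot, and variables do not carry over. Pictures are saved under pics/ and viewed, at most 10 in all, crops included, and the job is handed in when it is done.

Besides the shell and the picture viewer there is one more tool, called after "Emit:" as name(argument=value, ...) on one line, values as JSON. step_arm: Moves the arm, as the interface text tells. Shifts and turns lie within -1 to 1; 1 stands for 0.1 m of shift or 90 degrees of turn. Its arguments: {"type":"object","properties":{"plan":{"type":"array"},"grip_force":{"type":"number"}},"required":["plan"]}

```bash
mkdir -p pics
cat > h.py <<'E'
import numpy as np, cv2
from station import telemetry, viewer, hand_in, ctrl
def world(p,u,v,z=None):
    R=np.array(p["R"]);t=np.array(p["t"])
    d=R.T@np.array([(u-p["cx"])/p["fx"],(v-p["cy"])/p["fy"],1.0]);c=-R.T@t
    k=p["z_map"][int(v),int(u)] if z is None else (z-c[2])/d[2]
    return c+k*d
def save(p,n): cv2.imwrite(f"pics/{n}.png",p["img"][:,:,::-1])
E
python3 - <<'E'
from h import *
print(ctrl.tcp_to_tips); o=telemetry.get_obs(); print(o)
for n in("top","scene"):
    p=viewer.camera(n);save(p,n+"0")
    for k in("rack","lid_left","red_token","blue_token","amber_bottle","bowl"):
        for r in viewer.recognise(k,p)[:4]:
            a=r["rect"];u,v=(a[0]+a[2])/2,(a[1]+a[3])/2
            print(n,k,np.round(a),round(r["score"],2),world(p,u,v).round(3))
E
```

```text
0.017
{'time_s': 0.0, 'qpos': array([-1.23358874e+00,  3.00486719e-01,  1.52156654e+00, -1.59205777e-05,
        1.32067967e+00, -6.65901302e-02]), 'joint_vel': array([ 5.78883345e-05, -6.37552506e-04,  1.30655568e-05, -7.81661132e-04,
       -1.73687165e-03,  1.61140465e-04]), 'tau': array([ 7.60512776e-04, -5.31803691e+01, -3.52737594e+01,  7.08687399e-02,
        2.43821391e-02, -4.68376936e-05]), 'ee_pos': array([ 0.21602391, -0.50554694,  0.2218839 ]), 'eef_rot': array([-3.14045388e+00, -6.04884923e-05,  4.03801632e-01]), 'force': array([-0.28683343, -0.80709085, -0.16796383]), 'moment': array([-0.00173991,  0.04955505, -0.01470512]), 'grip_force': 0.0, 'grip_width': 0.09365066835089149}
top rack [274. 142. 369. 232.] 0.57 [0.57  0.007 0.014]
top lid_left [284. 170. 314. 216.] 0.59 [0.542 0.072 0.068]
top red_token [437. 254. 451. 268.] 0.67 [ 0.353 -0.347  0.041]
top red_token [459. 217. 470. 226.] 0.51 [ 0.468 -0.414  0.028]
top blue_token [436. 184. 445. 195.] 0.71 [ 0.559 -0.341  0.045]
top amber_bottle [192. 169. 211. 190.] 0.64 [0.575 0.35  0.09 ]
top bowl [182. 216. 214. 249.] 0.85 [0.429 0.375 0.009]
top bowl [191. 171. 216. 188.] 0.41 [0.576 0.345 0.087]
scene lid_left [327. 184. 372. 214.] 0.88 [0.575 0.067 0.08 ]
scene red_token [156. 238. 178. 266.] 0.78 [ 0.453 -0.357  0.025]
scene red_token [155. 221. 171. 246.] 0.77 [ 0.378 -0.347  0.026]
scene red_token [136. 256. 154. 283.] 0.76 [ 0.492 -0.412  0.03 ]
scene red_token [201. 230. 217. 251.] 0.67 [ 0.47  -0.262  0.027]
scene blue_token [179. 268. 201. 293.] 0.89 [ 0.584 -0.342  0.034]
scene amber_bottle [426. 158. 451. 198.] 0.93 [0.607 0.337 0.068]
scene bowl [388. 149. 418. 174.] 0.76 [0.412 0.39  0.018]
```

Run:
```python
import cv2
a=cv2.imread("pics/top0.png")[120:300,170:490];b=cv2.imread("pics/scene0.png")[120:320,120:470]
cv2.imwrite("pics/t1.png",cv2.resize(a,None,fx=2.5,fy=2.5));cv2.imwrite("pics/s1.png",cv2.resize(b,None,fx=2.25,fy=2.25))
```

```text
(no output)
```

View pics/t1.png

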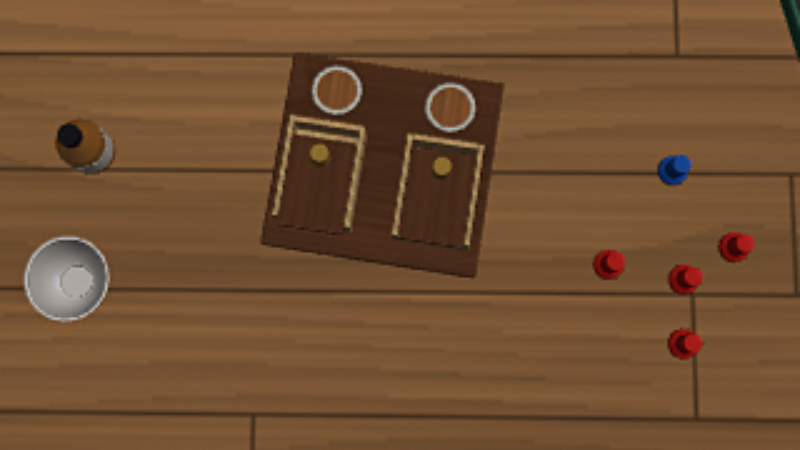

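View pics/s1.png

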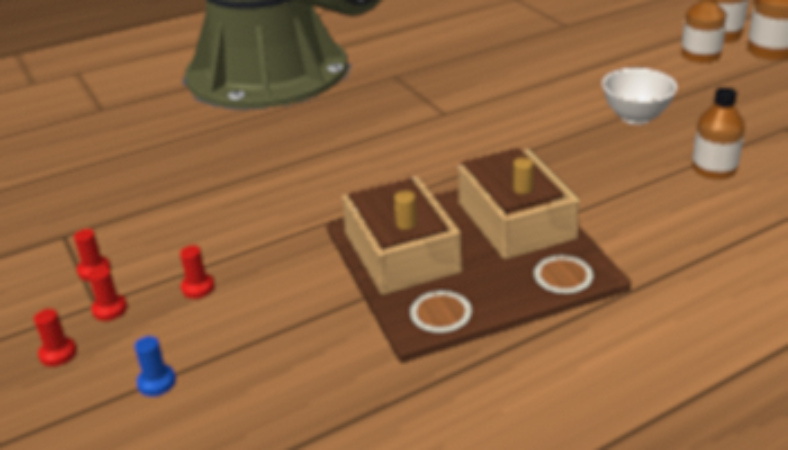

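The top view (crop px) shows spots at (337,91) and (450,107), and knobs at (319,153) and (441,166). The leftmost red token is at (609,264), which is pixel (414,225) in the full image. The blue token is at (675,169), well away from it.

```bash
cat >> h.py <<'E'
def blob(p,m,near,rad=12):
    w=np.zeros(m.shape,bool);u,v=near;u,v=int(u),int(v);w[v-rad:v+rad+1,u-rad:u+rad+1]=1
    y,x=np.nonzero(m&w);return x,y
E
python3 - <<'E'
from h import *
p=viewer.camera("top");i=p["img"].astype(int);hsv=cv2.cvtColor(p["img"],cv2.COLOR_RGB2HSV).astype(int)
full=lambda c:(c[0]/2.5+170,c[1]/2.5+120)
white=(hsv[...,1]<70)&(hsv[...,2]>130)
S=[]
for c in((337,91),(450,107)):
    x,y=blob(p,white,full(c));e=cv2.fitEllipse(np.c_[x,y].astype(np.float32));S.append(world(p,*e[0],z=.015));print("spot",len(x),e,S[-1].round(4))
m=(S[0]+S[1])/2;d=S[0]-S[1];yaw=np.arctan2(-d[0],d[1]);print("sep",np.linalg.norm(d),"yaw",yaw,np.degrees(yaw))
X=np.array([np.cos(yaw),np.sin(yaw),0]);Y=np.array([-X[1],X[0],0]);O=m-.08*X;O[2]=0;print("O",O)
gold=(hsv[...,0]>17)&(hsv[...,0]<28)&(hsv[...,1]>130)&(hsv[...,2]>90)
for c in((319,153),(441,166)):
    x,y=blob(p,gold,full(c),6);k=world(p,x.mean(),y.mean(),z=.1);r=k-O;print("knob",len(x),k.round(4),"rack",r@X,r@Y, p["z_map"][y,x].min())
red=(i[...,0]>120)&(i[...,1]<70)&(i[...,2]<70)
x,y=blob(p,red,full((609,264)),9)
P=np.array([world(p,a,b) for a,b in zip(x,y)]);t=P[P[:,2]>.045];f=P[P[:,2]<.02]
print("token",len(P),t.mean(0),len(t),f.min(0),f.max(0),P.max(0))
q=viewer.camera("scene")
hs=cv2.cvtColor(q["img"],cv2.COLOR_RGB2HSV).astype(int);j=q["img"].astype(int)
rr=(j[...,0]>90)&(j[...,1]<70)&(j[...,2]<70)
x,y=blob(q,rr,(209,241),14);P=np.array([world(q,a,b) for a,b in zip(x,y)]);b=P[(P[:,2]>.018)&(P[:,2]<.05)]
print("scene token",b.mean(0),P.min(0),P.max(0), (-np.array(q["R"]).T@q["t"]))
E
```

```text
spot 87 ((304.3661193847656, 155.5625762939453), (17.566837310791016, 18.01451873779297), 95.95368194580078) [0.6669 0.0605 0.015 ]
spot 83 ((349.7781677246094, 162.4675750732422), (17.636350631713867, 18.017295837402344), 121.89619445800781) [ 0.6462 -0.0779  0.015 ]
sep 0.13999933226529154 yaw -0.1485329502922712 -8.510311170373587
O [0.57739511 0.0031325  0.        ]
knob 40 [0.572  0.0742 0.1   ] rack -0.015843642972587425 0.06946768798123741 1.2815524
knob 42 [ 0.5582 -0.0647  0.1   ] rack -0.008950597669847574 -0.06991307681561072 1.2790548
token 64 [ 0.45688158 -0.26755296  0.05174011] 40 [ 4.42373130e-01 -2.85965285e-01 -2.43658464e-04] [ 0.47301087 -0.25355162  0.01887591] [ 0.47301087 -0.25355162  0.05921655]
scene token [ 0.46527243 -0.26787877  0.03692251] [ 0.38881635 -0.28357075 -0.00418321] [ 0.47838036 -0.25026905  0.05127889] [ 1.26193706 -0.43236461  0.62752304]
```

Emit:
step_arm(plan=[{"rz": 0.088}, {"rz": 0.088}, {"rz": 0.088}, {"rz": 0.088}, {"dx": 0.2, "dy": -0.36}, {"dx": 0.2, "dy": -0.36}, {"dx": 0.2, "dy": -0.36}, {"dx": 0.2, "dy": -0.36}, {"dx": 0.2, "dy": -0.36}, {"dx": 0.2, "dy": -0.36}], grip_force=15)

```text
$.plan[0]: bad value
```

```bash
cat >> h.py <<'E'
O=np.array([.5774,.0031,0]);YAW=-.1485
RX=np.array([np.cos(YAW),np.sin(YAW),0]);RY=np.array([-RX[1],RX[0],0])
rk=lambda x,y,z:O+x*RX+y*RY+np.array([0,0,z])
def delta(target,yaw=YAW):
    from scipy.spatial.transform import Rotation as Ro
    o=telemetry.get_obs();R=Ro.from_euler("xyz",o["eef_rot"]).as_matrix()
    e=Ro.from_matrix(R.T@Ro.from_euler("xyz",[np.pi,0,yaw]).as_matrix()).as_rotvec()
    print("pos",o["ee_pos"].round(4),"rot",o["eef_rot"].round(3),"F",o["force"].round(1),"w",o["grip_width"].round(4),"t",o["time_s"])
    print("units",(R.T@(np.array(target)-o["ee_pos"])/.1).round(3),"turn",(e/(np.pi/2)).round(3))
E
python3 -c "
from h import *
delta([.5582,-.0647,.15])"
```

```text
Traceback (most recent call last):
  File "h.py", line 19, in delta
    print("pos",o["ee_pos"].round(4),"rot",o["eef_rot"].round(3),"F",o["force"].round(1),"w",o["grip_width"].round(4),"t",o["time_s"])
                                                                                             ^^^^^^^^^^^^^^^^^^^^^
AttributeError: 'float' object has no attribute 'round'
```

All keys are needed in every row.

Emit:
step_arm(plan=[{"dx": 0, "dy": 0, "dz": 0, "rx": 0, "ry": 0, "rz": 0.088, "claw": 0}, {"dx": 0, "dy": 0, "dz": 0, "rx": 0, "ry": 0, "rz": 0.088, "claw": 0}, {"dx": 0, "dy": 0, "dz": 0, "rx": 0, "ry": 0, "rz": 0.088, "claw": 0}, {"dx": 0, "dy": 0, "dz": 0, "rx": 0, "ry": 0, "rz": 0.088, "claw": 0}, {"dx": 0.2, "dy": -0.36, "dz": 0, "rx": 0, "ry": 0, "rz": 0, "claw": 0}, {"dx": 0.2, "dy": -0.36, "dz": 0, "rx": 0, "ry": 0, "rz": 0, "claw": 0}, {"dx": 0.2, "dy": -0.36, "dz": 0, "rx": 0, "ry": 0, "rz": 0, "claw": 0}, {"dx": 0.2, "dy": -0.36, "dz": 0, "rx": 0, "ry": 0, "rz": 0, "claw": 0}, {"dx": 0.2, "dy": -0.36, "dz": 0, "rx": 0, "ry": 0, "rz": 0, "claw": 0}, {"dx": 0.2, "dy": -0.36, "dz": 0, "rx": 0, "ry": 0, "rz": 0, "claw": 0}], grip_force=15)

```text
time_s: 1.8
ee_pos: [0.3676, -0.3086, 0.2226]
eef_rot: [3.141, -0.0, -0.149]
force: [0.4, -0.6, -0.4]
grip_width: 0.0942
grip_force: 0.0
```

```bash
sed -i 's/o\["grip_width"\].round(4)/round(o["grip_width"],4)/' h.py
python3 -c "
from h import *
delta([.5582,-.0647,.15])"
```

```text
pos [ 0.3676 -0.3086  0.2226] rot [ 3.141 -0.    -0.149] F [ 0.4 -0.6 -0.4] w 0.0942 t 1.8
units [ 1.522 -2.695  0.726] turn [ 0.    -0.    -0.001]
```

Emit:
step_arm(plan=[{"dx": 0.2, "dy": -0.36, "dz": 0, "rx": 0, "ry": 0, "rz": 0, "claw": 0}, {"dx": 0.2, "dy": -0.36, "dz": 0, "rx": 0, "ry": 0, "rz": 0, "claw": 0}, {"dx": 0.2, "dy": -0.36, "dz": 0, "rx": 0, "ry": 0, "rz": 0, "claw": 0}, {"dx": 0.2, "dy": -0.36, "dz": 0, "rx": 0, "ry": 0, "rz": 0, "claw": 0}, {"dx": 0.2, "dy": -0.36, "dz": 0, "rx": 0, "ry": 0, "rz": 0, "claw": 0}, {"dx": 0.2, "dy": -0.36, "dz": 0, "rx": 0, "ry": 0, "rz": 0, "claw": 0}, {"dx": 0.2, "dy": -0.36, "dz": 0, "rx": 0, "ry": 0, "rz": 0, "claw": 0}, {"dx": 0.1, "dy": -0.15, "dz": 0.3, "rx": 0, "ry": 0, "rz": 0, "claw": 0}, {"dx": 0, "dy": 0, "dz": 0.3, "rx": 0, "ry": 0, "rz": 0, "claw": 0}, {"dx": 0, "dy": 0, "dz": 0, "rx": 0, "ry": 0, "rz": 0, "claw": 0}])

```text
time_s: 2.8
ee_pos: [0.5534, -0.0674, 0.1588]
eef_rot: [-3.141, 0.007, -0.148]
force: [-0.5, -0.4, -0.4]
grip_width: 0.0938
grip_force: 0.0
```

```bash
python3 -c "
from h import *
delta([.5582,-.0647,.09])"
```

```text
pos [ 0.5534 -0.0674  0.1588] rot [-3.141  0.007 -0.148] F [-0.5 -0.4 -0.4] w 0.0938 t 2.8
units [ 0.048 -0.034  0.688] turn [-0.     0.004  0.   ]
```

Emit:
step_arm(plan=[{"dx": 0.05, "dy": -0.03, "dz": 0.2, "rx": 0, "ry": 0, "rz": 0, "claw": 0}, {"dx": 0, "dy": 0, "dz": 0.2, "rx": 0, "ry": 0, "rz": 0, "claw": 0}, {"dx": 0, "dy": 0, "dz": 0.2, "rx": 0, "ry": 0, "rz": 0, "claw": 0}, {"dx": 0, "dy": 0, "dz": 0.09, "rx": 0, "ry": 0, "rz": 0, "claw": 0}, {"dx": 0, "dy": 0, "dz": 0, "rx": 0, "ry": 0, "rz": 0, "claw": 1}, {"dx": 0, "dy": 0, "dz": 0, "rx": 0, "ry": 0, "rz": 0, "claw": 1}, {"dx": 0, "dy": 0, "dz": 0, "rx": 0, "ry": 0, "rz": 0, "claw": 1}, {"dx": 0, "dy": 0, "dz": 0, "rx": 0, "ry": 0, "rz": 0, "claw": 1}, {"dx": 0, "dy": 0, "dz": 0, "rx": 0, "ry": 0, "rz": 0, "claw": 1}], grip_force=12)

```text
time_s: 3.7
ee_pos: [0.5604, -0.066, 0.094]
eef_rot: [3.142, -0.001, -0.149]
force: [-0.1, -0.0, 0.1]
grip_width: 0.0571
grip_force: 0.0
```

Emit:
step_arm(plan=[{"dx": 0, "dy": 0, "dz": 0, "rx": 0, "ry": 0, "rz": 0, "claw": 1}, {"dx": 0, "dy": 0, "dz": 0, "rx": 0, "ry": 0, "rz": 0, "claw": 1}, {"dx": 0, "dy": 0, "dz": 0, "rx": 0, "ry": 0, "rz": 0, "claw": 1}, {"dx": 0, "dy": 0, "dz": 0, "rx": 0, "ry": 0, "rz": 0, "claw": 1}, {"dx": 0, "dy": 0, "dz": 0, "rx": 0, "ry": 0, "rz": 0, "claw": 1}, {"dx": 0, "dy": 0, "dz": 0, "rx": 0, "ry": 0, "rz": 0, "claw": 1}])

```text
time_s: 4.3
ee_pos: [0.5602, -0.0668, 0.0935]
eef_rot: [3.14, -0.0, -0.149]
force: [-0.1, -5.9, 1.4]
grip_width: 0.0213
grip_force: 12.0
```

Gripped (21 mm). Pull 40 mm and watch the force.

Emit:
step_arm(plan=[{"dx": -0.08, "dy": 0, "dz": 0, "rx": 0, "ry": 0, "rz": 0, "claw": 1}, {"dx": -0.08, "dy": 0, "dz": 0, "rx": 0, "ry": 0, "rz": 0, "claw": 1}, {"dx": -0.08, "dy": 0, "dz": 0, "rx": 0, "ry": 0, "rz": 0, "claw": 1}, {"dx": -0.08, "dy": 0, "dz": 0, "rx": 0, "ry": 0, "rz": 0, "claw": 1}, {"dx": -0.08, "dy": 0, "dz": 0, "rx": 0, "ry": 0, "rz": 0, "claw": 1}, {"dx": 0, "dy": 0, "dz": 0, "rx": 0, "ry": 0, "rz": 0, "claw": 1}])

```text
time_s: 4.9
ee_pos: [0.5199, -0.0607, 0.0935]
eef_rot: [3.14, 0.0, -0.149]
force: [-2.7, -6.3, -0.4]
grip_width: 0.0215
grip_force: 12.0
```

Emit:
step_arm(plan=[{"dx": -0.08, "dy": 0, "dz": 0, "rx": 0, "ry": 0, "rz": 0, "claw": 1}, {"dx": -0.08, "dy": 0, "dz": 0, "rx": 0, "ry": 0, "rz": 0, "claw": 1}, {"dx": -0.08, "dy": 0, "dz": 0, "rx": 0, "ry": 0, "rz": 0, "claw": 1}, {"dx": -0.08, "dy": 0, "dz": 0, "rx": 0, "ry": 0, "rz": 0, "claw": 1}, {"dx": -0.07, "dy": 0, "dz": 0, "rx": 0, "ry": 0, "rz": 0, "claw": 1}, {"dx": 0, "dy": 0, "dz": 0, "rx": 0, "ry": 0, "rz": 0, "claw": 1}])

```text
time_s: 5.5
ee_pos: [0.4814, -0.0549, 0.0935]
eef_rot: [3.14, 0.0, -0.149]
force: [-2.4, -5.8, -1.4]
grip_width: 0.0215
grip_force: 12.0
```

Run:
```python
from h import *
delta(rk(-.09,-.07,.09))
p=viewer.camera("scene");save(p,"s2");c=cv2.imread("pics/s2.png")[120:320,200:470];cv2.imwrite("pics/s2c.png",cv2.resize(c,None,fx=2.5,fy=2.5))
```

```text
pos [ 0.4814 -0.0549  0.0935] rot [ 3.14   0.    -0.149] F [-2.4 -5.8 -1.4] w 0.0215 t 5.5
units [-0.037 -0.016  0.035] turn [ 0.001  0.    -0.   ]
```

View pics/s2c.png

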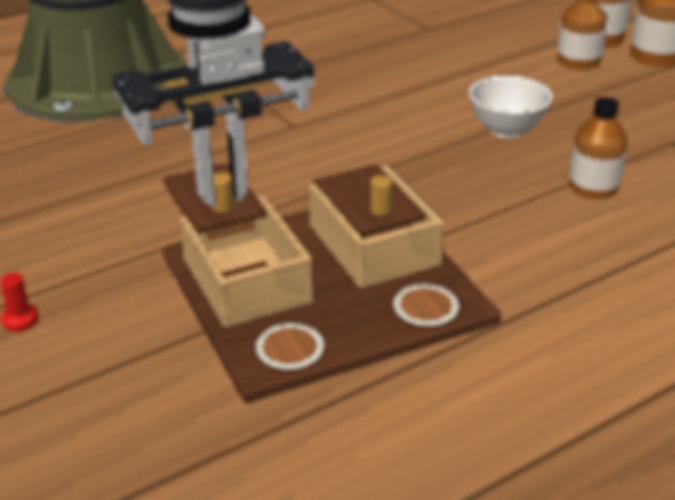

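The right lid has come well past halfway, with its knob at crop px (222,190), so it runs freely and the left lid is the one that sticks. I'll pull the last few mm, release and go up.

Emit:
step_arm(plan=[{"dx": -0.05, "dy": 0, "dz": 0, "rx": 0, "ry": 0, "rz": 0, "claw": 1}, {"dx": 0, "dy": 0, "dz": 0, "rx": 0, "ry": 0, "rz": 0, "claw": 1}, {"dx": 0, "dy": 0, "dz": 0, "rx": 0, "ry": 0, "rz": 0, "claw": 0.3}, {"dx": 0, "dy": 0, "dz": 0, "rx": 0, "ry": 0, "rz": 0, "claw": 0.3}, {"dx": 0, "dy": 0, "dz": 0, "rx": 0, "ry": 0, "rz": 0, "claw": 0.3}, {"dx": 0, "dy": 0, "dz": -0.2, "rx": 0, "ry": 0, "rz": 0, "claw": 0.3}, {"dx": 0, "dy": 0, "dz": -0.3, "rx": 0, "ry": 0, "rz": 0, "claw": 0.3}, {"dx": 0, "dy": 0, "dz": -0.1, "rx": 0, "ry": 0, "rz": 0, "claw": 0.3}, {"dx": 0, "dy": 0, "dz": 0, "rx": 0, "ry": 0, "rz": 0, "claw": 0.3}])

```text
time_s: 6.45
ee_pos: [0.4777, -0.0536, 0.1544]
eef_rot: [3.142, -0.002, -0.149]
force: [0.6, 0.1, -0.6]
grip_width: 0.0656
grip_force: 0.0
```

Run:
```python
from h import *
delta([.572,.0742,.09])
```

```text
pos [ 0.4777 -0.0536  0.1544] rot [ 3.142e+00 -2.000e-03 -1.490e-01] F [ 0.6  0.1 -0.6] w 0.0656 t 6.45
units [ 0.741 -1.403  0.645] turn [ 0.    -0.002 -0.   ]
```

Emit:
step_arm(plan=[{"dx": 0.19, "dy": -0.35, "dz": 0, "rx": 0, "ry": 0, "rz": 0, "claw": 0.3}, {"dx": 0.19, "dy": -0.35, "dz": 0, "rx": 0, "ry": 0, "rz": 0, "claw": 0.3}, {"dx": 0.18, "dy": -0.35, "dz": 0, "rx": 0, "ry": 0, "rz": 0, "claw": 0.3}, {"dx": 0.18, "dy": -0.35, "dz": 0, "rx": 0, "ry": 0, "rz": 0, "claw": 0.3}, {"dx": 0, "dy": 0, "dz": 0, "rx": 0, "ry": 0, "rz": 0, "claw": 0.3}, {"dx": 0, "dy": 0, "dz": 0, "rx": 0, "ry": 0, "rz": 0, "claw": 0.3}])

```text
time_s: 7.05
ee_pos: [0.5706, 0.0743, 0.1516]
eef_rot: [3.141, 0.002, -0.148]
force: [-0.5, -0.1, -0.5]
grip_width: 0.0659
grip_force: 0.0
```

Run:
```python
from h import *
delta([.572,.0742,.09])
```

```text
pos [0.5706 0.0743 0.1516] rot [ 3.141e+00  2.000e-03 -1.480e-01] F [-0.5 -0.1 -0.5] w 0.0659 t 7.05
units [ 0.016 -0.002  0.616] turn [0.    0.002 0.   ]
```

Emit:
step_arm(plan=[{"dx": 0.01, "dy": 0, "dz": 0.2, "rx": 0, "ry": 0, "rz": 0, "claw": 0.3}, {"dx": 0, "dy": 0, "dz": 0.2, "rx": 0, "ry": 0, "rz": 0, "claw": 0.3}, {"dx": 0, "dy": 0, "dz": 0.2, "rx": 0, "ry": 0, "rz": 0, "claw": 0.3}, {"dx": 0, "dy": 0, "dz": 0, "rx": 0, "ry": 0, "rz": 0, "claw": 1}, {"dx": 0, "dy": 0, "dz": 0, "rx": 0, "ry": 0, "rz": 0, "claw": 1}, {"dx": 0, "dy": 0, "dz": 0, "rx": 0, "ry": 0, "rz": 0, "claw": 1}, {"dx": 0, "dy": 0, "dz": 0, "rx": 0, "ry": 0, "rz": 0, "claw": 1}, {"dx": 0, "dy": 0, "dz": 0, "rx": 0, "ry": 0, "rz": 0, "claw": 1}, {"dx": 0, "dy": 0, "dz": 0, "rx": 0, "ry": 0, "rz": 0, "claw": 1}, {"dx": 0, "dy": 0, "dz": 0, "rx": 0, "ry": 0, "rz": 0, "claw": 1}])

```text
time_s: 8.05
ee_pos: [0.5722, 0.073, 0.0939]
eef_rot: [3.14, -0.0, -0.149]
force: [-0.4, -7.1, 3.0]
grip_width: 0.0216
grip_force: 12.0
```

Emit:
step_arm(plan=[{"dx": -0.05, "dy": 0, "dz": 0, "rx": 0, "ry": 0, "rz": 0, "claw": 1}, {"dx": -0.05, "dy": 0, "dz": 0, "rx": 0, "ry": 0, "rz": 0, "claw": 1}, {"dx": -0.05, "dy": 0, "dz": 0, "rx": 0, "ry": 0, "rz": 0, "claw": 1}, {"dx": -0.04, "dy": 0, "dz": 0, "rx": 0, "ry": 0, "rz": 0, "claw": 1}, {"dx": 0, "dy": 0, "dz": 0, "rx": 0, "ry": 0, "rz": 0, "claw": 1}])

```text
time_s: 8.55
ee_pos: [0.5531, 0.0758, 0.0939]
eef_rot: [3.14, -0.0, -0.149]
force: [-2.1, -6.6, 3.0]
grip_width: 0.022
grip_force: 12.0
```

Emit:
step_arm(plan=[{"dx": -0.03, "dy": 0, "dz": 0, "rx": 0, "ry": 0, "rz": 0, "claw": 1}, {"dx": -0.02, "dy": 0, "dz": 0, "rx": 0, "ry": 0, "rz": 0, "claw": 1}, {"dx": -0.02, "dy": 0, "dz": 0, "rx": 0, "ry": 0, "rz": 0, "claw": 1}, {"dx": 0, "dy": 0, "dz": 0, "rx": 0, "ry": 0, "rz": 0, "claw": 1}])

```text
time_s: 8.95
ee_pos: [0.5471, 0.0767, 0.094]
eef_rot: [3.141, -0.002, -0.149]
force: [2.8, -7.5, 0.1]
grip_width: 0.0216
grip_force: 12.0
```

The stop is felt, with the force reversing to +2.8 N. Hold briefly, then push shut.

Emit:
step_arm(plan=[{"dx": -0.01, "dy": 0, "dz": 0, "rx": 0, "ry": 0, "rz": 0, "claw": 1}, {"dx": 0, "dy": 0, "dz": 0, "rx": 0, "ry": 0, "rz": 0, "claw": 1}, {"dx": 0, "dy": 0, "dz": 0, "rx": 0, "ry": 0, "rz": 0, "claw": 1}, {"dx": 0, "dy": 0, "dz": 0, "rx": 0, "ry": 0, "rz": 0, "claw": 1}])

```text
time_s: 9.35
ee_pos: [0.547, 0.0768, 0.094]
eef_rot: [3.141, -0.004, -0.149]
force: [10.6, -8.1, -3.5]
grip_width: 0.0214
grip_force: 12.0
```

Run:
```python
from h import *
delta(rk(0,.07,.094))
p=viewer.camera("scene");save(p,"s3");c=cv2.imread("pics/s3.png")[120:320,200:470];cv2.imwrite("pics/s3c.png",cv2.resize(c,None,fx=2.5,fy=2.5))
```

```text
pos [0.547  0.0768 0.094 ] rot [ 3.141 -0.004 -0.149] F [10.6 -8.1 -3.5] w 0.0214 t 9.35
units [ 0.41  -0.017  0.002] turn [ 0.001 -0.003 -0.001]
```

View pics/s3c.png

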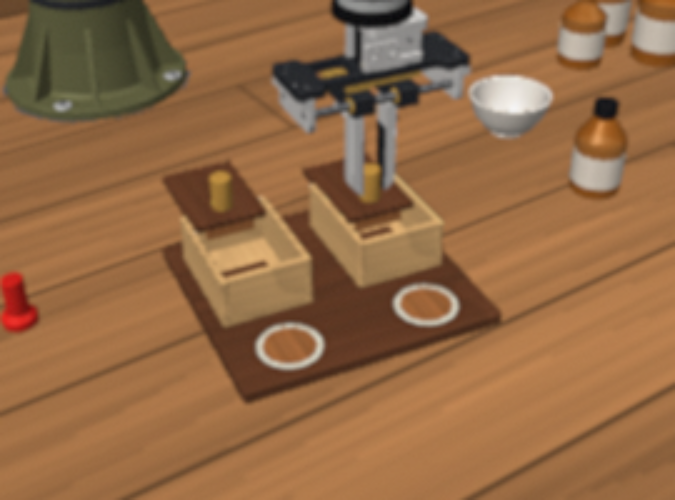

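The left lid (knob at crop px (371,183)) is stuck at about 41 mm and the right one (knob at (220,190)) is fully open. Now I push the left lid shut.

Emit:
step_arm(plan=[{"dx": 0.08, "dy": 0, "dz": 0, "rx": 0, "ry": 0, "rz": 0, "claw": 1}, {"dx": 0.08, "dy": 0, "dz": 0, "rx": 0, "ry": 0, "rz": 0, "claw": 1}, {"dx": 0.08, "dy": 0, "dz": 0, "rx": 0, "ry": 0, "rz": 0, "claw": 1}, {"dx": 0.08, "dy": 0, "dz": 0, "rx": 0, "ry": 0, "rz": 0, "claw": 1}, {"dx": 0.05, "dy": 0, "dz": 0, "rx": 0, "ry": 0, "rz": 0, "claw": 1}, {"dx": 0.03, "dy": 0, "dz": 0, "rx": 0, "ry": 0, "rz": 0, "claw": 1}, {"dx": 0.02, "dy": 0, "dz": 0, "rx": 0, "ry": 0, "rz": 0, "claw": 1}, {"dx": 0, "dy": 0, "dz": 0, "rx": 0, "ry": 0, "rz": 0, "claw": 1}])

```text
time_s: 10.2
ee_pos: [0.5873, 0.0707, 0.0939]
eef_rot: [3.14, -0.001, -0.149]
force: [-1.5, -5.6, 3.5]
grip_width: 0.0217
grip_force: 12.0
```

Emit:
step_arm(plan=[{"dx": 0, "dy": 0, "dz": 0, "rx": 0, "ry": 0, "rz": 0, "claw": 0.3}, {"dx": 0, "dy": 0, "dz": 0, "rx": 0, "ry": 0, "rz": 0, "claw": 0.3}, {"dx": 0, "dy": 0, "dz": 0, "rx": 0, "ry": 0, "rz": 0, "claw": 0.3}, {"dx": 0, "dy": 0, "dz": -0.2, "rx": 0, "ry": 0, "rz": 0, "claw": 0.3}, {"dx": 0, "dy": 0, "dz": -0.4, "rx": 0, "ry": 0, "rz": 0, "claw": 0.3}, {"dx": -0.08, "dy": 0.4, "dz": 0, "rx": 0, "ry": 0, "rz": 0, "claw": 0.3}, {"dx": -0.1, "dy": 0.4, "dz": 0, "rx": 0, "ry": 0, "rz": 0, "claw": 0.3}, {"dx": -0.1, "dy": 0.4, "dz": 0, "rx": 0, "ry": 0, "rz": 0, "claw": 0.3}, {"dx": -0.1, "dy": 0.4, "dz": 0, "rx": 0, "ry": 0, "rz": 0, "claw": 0.3}, {"dx": -0.1, "dy": 0.4, "dz": 0, "rx": 0, "ry": 0, "rz": 0, "claw": 0.3}])

```text
time_s: 11.2
ee_pos: [0.509, -0.1203, 0.1536]
eef_rot: [-3.142, -0.0, -0.149]
force: [0.7, -0.4, -0.1]
grip_width: 0.0658
grip_force: 0.0
```

Run:
```python
from h import *
delta([.457,-.267,.038])
```

```text
pos [ 0.509  -0.1203  0.1536] rot [-3.142 -0.    -0.149] F [ 0.7 -0.4 -0.1] w 0.0658 t 11.2
units [-0.297  1.528  1.156] turn [-0. -0. -0.]
```

Emit:
step_arm(plan=[{"dx": -0.08, "dy": 0.4, "dz": 0, "rx": 0, "ry": 0, "rz": 0, "claw": 0.3}, {"dx": -0.08, "dy": 0.4, "dz": 0, "rx": 0, "ry": 0, "rz": 0, "claw": 0.3}, {"dx": -0.07, "dy": 0.4, "dz": 0, "rx": 0, "ry": 0, "rz": 0, "claw": 0.3}, {"dx": -0.07, "dy": 0.33, "dz": 0, "rx": 0, "ry": 0, "rz": 0, "claw": 0.3}, {"dx": 0, "dy": 0, "dz": 0.3, "rx": 0, "ry": 0, "rz": 0, "claw": 0.3}, {"dx": 0, "dy": 0, "dz": 0.1, "rx": 0, "ry": 0, "rz": 0, "claw": 0.3}, {"dx": 0, "dy": 0, "dz": 0, "rx": 0, "ry": 0, "rz": 0, "claw": 0.3}, {"dx": 0, "dy": 0, "dz": 0, "rx": 0, "ry": 0, "rz": 0, "claw": 0.3}])

```text
time_s: 12.0
ee_pos: [0.4579, -0.2655, 0.1141]
eef_rot: [3.142, -0.0, -0.148]
force: [0.7, -0.0, 0.1]
grip_width: 0.0656
grip_force: 0.0
```

Run:
```python
from h import *
delta([.457,-.267,.038])
p=viewer.camera("scene");save(p,"s4");c=cv2.imread("pics/s4.png")[130:330,110:430];cv2.imwrite("pics/s4c.png",cv2.resize(c,None,fx=2.5,fy=2.5))
```

```text
pos [ 0.4579 -0.2655  0.1141] rot [ 3.142 -0.    -0.148] F [ 0.7 -0.   0.1] w 0.0656 t 12.0
units [-0.007  0.016  0.761] turn [ 0. -0.  0.]
```

View pics/s4c.png

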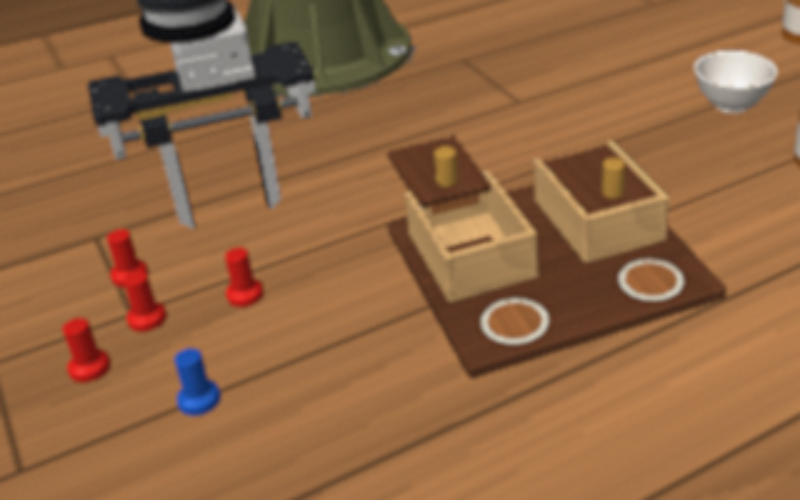

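The left lid is shut and the right one open. The fingers at crop px (190,222) and (272,203) are above the wanted token at (240,278), so I descend and grip.

Emit:
step_arm(plan=[{"dx": 0, "dy": 0.01, "dz": 0.25, "rx": 0, "ry": 0, "rz": 0, "claw": 0.3}, {"dx": -0.01, "dy": 0, "dz": 0.25, "rx": 0, "ry": 0, "rz": 0, "claw": 0.3}, {"dx": 0, "dy": 0, "dz": 0.2, "rx": 0, "ry": 0, "rz": 0, "claw": 0.3}, {"dx": 0, "dy": 0, "dz": 0.05, "rx": 0, "ry": 0, "rz": 0, "claw": 0.3}, {"dx": 0, "dy": 0, "dz": 0, "rx": 0, "ry": 0, "rz": 0, "claw": 1}, {"dx": 0, "dy": 0, "dz": 0, "rx": 0, "ry": 0, "rz": 0, "claw": 1}, {"dx": 0, "dy": 0, "dz": 0, "rx": 0, "ry": 0, "rz": 0, "claw": 1}, {"dx": 0, "dy": 0, "dz": 0, "rx": 0, "ry": 0, "rz": 0, "claw": 1}, {"dx": 0, "dy": 0, "dz": 0, "rx": 0, "ry": 0, "rz": 0, "claw": 1}, {"dx": 0, "dy": 0, "dz": 0, "rx": 0, "ry": 0, "rz": 0, "claw": 1}], grip_force=12)

```text
time_s: 13.05
ee_pos: [0.4563, -0.2669, 0.0387]
eef_rot: [3.141, -0.0, -0.149]
force: [0.2, -0.5, -0.2]
grip_width: 0.0216
grip_force: 12.1
```

Emit:
step_arm(plan=[{"dx": 0, "dy": 0, "dz": 0, "rx": 0, "ry": 0, "rz": 0, "claw": 1}, {"dx": 0, "dy": 0, "dz": 0, "rx": 0, "ry": 0, "rz": 0, "claw": 1}, {"dx": 0, "dy": 0, "dz": 0, "rx": 0, "ry": 0, "rz": 0, "claw": 1}])

```text
time_s: 13.35
ee_pos: [0.4563, -0.2669, 0.0386]
eef_rot: [3.141, -0.0, -0.149]
force: [-1.1, 0.6, 3.6]
grip_width: 0.0216
grip_force: 12.0
```

Emit:
step_arm(plan=[{"dx": 0, "dy": 0, "dz": -0.2, "rx": 0, "ry": 0, "rz": 0, "claw": 1}, {"dx": 0, "dy": 0, "dz": -0.4, "rx": 0, "ry": 0, "rz": 0, "claw": 1}, {"dx": 0, "dy": 0, "dz": -0.4, "rx": 0, "ry": 0, "rz": 0, "claw": 1}, {"dx": 0, "dy": 0, "dz": -0.4, "rx": 0, "ry": 0, "rz": 0, "claw": 1}, {"dx": 0.2, "dy": -0.3, "dz": 0, "rx": 0, "ry": 0, "rz": 0, "claw": 1}, {"dx": 0.2, "dy": -0.3, "dz": 0, "rx": 0, "ry": 0, "rz": 0, "claw": 1}, {"dx": 0.2, "dy": -0.3, "dz": 0, "rx": 0, "ry": 0, "rz": 0, "claw": 1}, {"dx": 0.2, "dy": -0.3, "dz": 0, "rx": 0, "ry": 0, "rz": 0, "claw": 1}, {"dx": 0.2, "dy": -0.3, "dz": 0, "rx": 0, "ry": 0, "rz": 0, "claw": 1}, {"dx": 0.2, "dy": -0.3, "dz": 0, "rx": 0, "ry": 0, "rz": 0, "claw": 1}])

```text
time_s: 14.35
ee_pos: [0.6024, -0.1053, 0.1781]
eef_rot: [-3.142, 0.001, -0.149]
force: [0.7, -0.8, -0.6]
grip_width: 0.0217
grip_force: 12.0
```

Run:
```python
from h import *
delta([.6669,.0605,.0555])
```

```text
pos [ 0.6024 -0.1053  0.1781] rot [-3.142e+00  1.000e-03 -1.490e-01] F [ 0.7 -0.8 -0.6] w 0.0217 t 14.35
units [ 0.393 -1.735  1.226] turn [-0.  0. -0.]
```

Emit:
step_arm(plan=[{"dx": 0.08, "dy": -0.34, "dz": 0, "rx": 0, "ry": 0, "rz": 0, "claw": 1}, {"dx": 0.08, "dy": -0.34, "dz": 0, "rx": 0, "ry": 0, "rz": 0, "claw": 1}, {"dx": 0.08, "dy": -0.34, "dz": 0, "rx": 0, "ry": 0, "rz": 0, "claw": 1}, {"dx": 0.08, "dy": -0.34, "dz": 0, "rx": 0, "ry": 0, "rz": 0, "claw": 1}, {"dx": 0.07, "dy": -0.34, "dz": 0, "rx": 0, "ry": 0, "rz": 0, "claw": 1}, {"dx": 0, "dy": 0, "dz": 0.3, "rx": 0, "ry": 0, "rz": 0, "claw": 1}, {"dx": 0, "dy": 0, "dz": 0.3, "rx": 0, "ry": 0, "rz": 0, "claw": 1}, {"dx": 0, "dy": 0, "dz": 0, "rx": 0, "ry": 0, "rz": 0, "claw": 1}, {"dx": 0, "dy": 0, "dz": 0, "rx": 0, "ry": 0, "rz": 0, "claw": 1}])

```text
time_s: 15.25
ee_pos: [0.6655, 0.0556, 0.1189]
eef_rot: [3.141, 0.001, -0.149]
force: [0.6, 0.1, 1.0]
grip_width: 0.0217
grip_force: 12.0
```

Run:
```python
from h import *
delta([.6669,.0605,.0555])
p=viewer.camera("scene");save(p,"s5");c=cv2.imread("pics/s5.png")[130:330,190:450];cv2.imwrite("pics/s5c.png",cv2.resize(c,None,fx=3,fy=3))
```

```text
pos [0.6655 0.0556 0.1189] rot [ 3.141e+00  1.000e-03 -1.490e-01] F [0.6 0.1 1. ] w 0.0217 t 15.25
units [ 0.007 -0.051  0.634] turn [ 0.     0.    -0.001]
```

View pics/s5c.png

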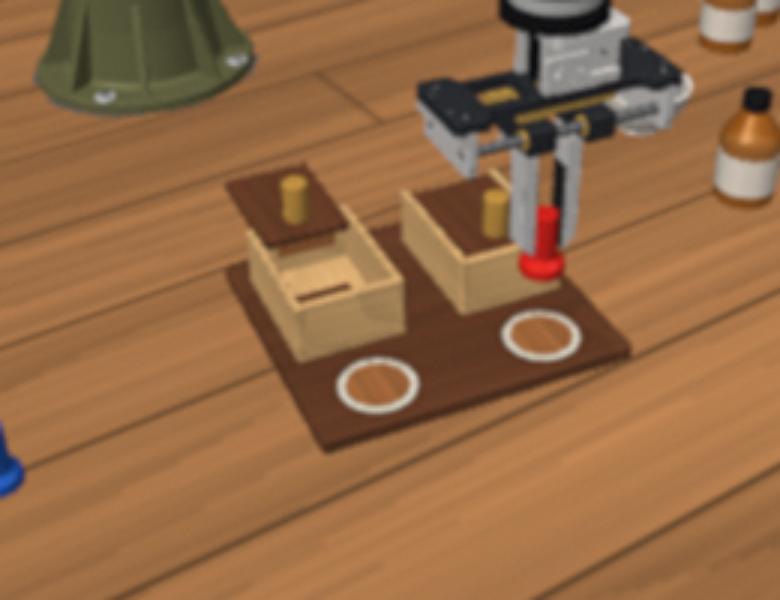

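The token (crop px (542,250)) is held upright above the left spot at (541,335). I'll lower it.

Emit:
step_arm(plan=[{"dx": 0.01, "dy": -0.05, "dz": 0.2, "rx": 0, "ry": 0, "rz": 0, "claw": 1}, {"dx": 0, "dy": 0, "dz": 0.2, "rx": 0, "ry": 0, "rz": 0, "claw": 1}, {"dx": 0, "dy": 0, "dz": 0.13, "rx": 0, "ry": 0, "rz": 0, "claw": 1}, {"dx": 0, "dy": 0, "dz": 0.05, "rx": 0, "ry": 0, "rz": 0, "claw": 1}, {"dx": 0, "dy": 0, "dz": 0.04, "rx": 0, "ry": 0, "rz": 0, "claw": 1}, {"dx": 0, "dy": 0, "dz": 0.02, "rx": 0, "ry": 0, "rz": 0, "claw": 1}, {"dx": 0, "dy": 0, "dz": 0, "rx": 0, "ry": 0, "rz": 0, "claw": 1}, {"dx": 0, "dy": 0, "dz": 0, "rx": 0, "ry": 0, "rz": 0, "claw": 1}])

```text
time_s: 16.1
ee_pos: [0.6675, 0.0605, 0.0551]
eef_rot: [-3.141, -0.001, -0.149]
force: [0.3, -0.5, -0.5]
grip_width: 0.0221
grip_force: 12.0
```

Emit:
step_arm(plan=[{"dx": 0, "dy": 0, "dz": 0.01, "rx": 0, "ry": 0, "rz": 0, "claw": 1}, {"dx": 0, "dy": 0, "dz": 0, "rx": 0, "ry": 0, "rz": 0, "claw": 1}, {"dx": 0, "dy": 0, "dz": 0.005, "rx": 0, "ry": 0, "rz": 0, "claw": 1}, {"dx": 0, "dy": 0, "dz": 0, "rx": 0, "ry": 0, "rz": 0, "claw": 1}, {"dx": 0, "dy": 0, "dz": 0, "rx": 0, "ry": 0, "rz": 0, "claw": 1}])

```text
time_s: 16.6
ee_pos: [0.6675, 0.0605, 0.0537]
eef_rot: [-3.141, -0.001, -0.149]
force: [-1.4, -0.0, 4.7]
grip_width: 0.0217
grip_force: 12.0
```

Contact is felt (4.7 N upward). Release and rise.

Emit:
step_arm(plan=[{"dx": 0, "dy": 0, "dz": 0, "rx": 0, "ry": 0, "rz": 0, "claw": 0.3}, {"dx": 0, "dy": 0, "dz": 0, "rx": 0, "ry": 0, "rz": 0, "claw": 0.3}, {"dx": 0, "dy": 0, "dz": 0, "rx": 0, "ry": 0, "rz": 0, "claw": 0.3}, {"dx": 0, "dy": 0, "dz": 0, "rx": 0, "ry": 0, "rz": 0, "claw": 0.3}, {"dx": 0, "dy": 0, "dz": -0.2, "rx": 0, "ry": 0, "rz": 0, "claw": 0.3}, {"dx": 0, "dy": 0, "dz": -0.4, "rx": 0, "ry": 0, "rz": 0, "claw": 0.3}, {"dx": 0, "dy": 0, "dz": -0.4, "rx": 0, "ry": 0, "rz": 0, "claw": 0.3}, {"dx": 0, "dy": 0, "dz": -0.3, "rx": 0, "ry": 0, "rz": 0, "claw": 0.3}, {"dx": 0, "dy": 0, "dz": 0, "rx": 0, "ry": 0, "rz": 0, "claw": 0.3}, {"dx": 0, "dy": 0, "dz": 0, "rx": 0, "ry": 0, "rz": 0, "claw": 0.3}])

```text
time_s: 17.6
ee_pos: [0.6672, 0.0605, 0.1829]
eef_rot: [-3.142, -0.0, -0.149]
force: [0.0, -0.2, -0.6]
grip_width: 0.066
grip_force: 0.0
```

Run:
```python
from h import *
delta([.6669,.0605,.0555])
p=viewer.camera("scene");save(p,"s6");c=cv2.imread("pics/s6.png")[130:330,190:450];cv2.imwrite("pics/s6c.png",cv2.resize(c,None,fx=3,fy=3))
```

```text
pos [0.6672 0.0605 0.1829] rot [-3.142 -0.    -0.149] F [ 0.  -0.2 -0.6] w 0.066 t 17.6
units [-3.000e-03  1.000e-03  1.274e+00] turn [-0. -0. -0.]
```

View pics/s6c.png

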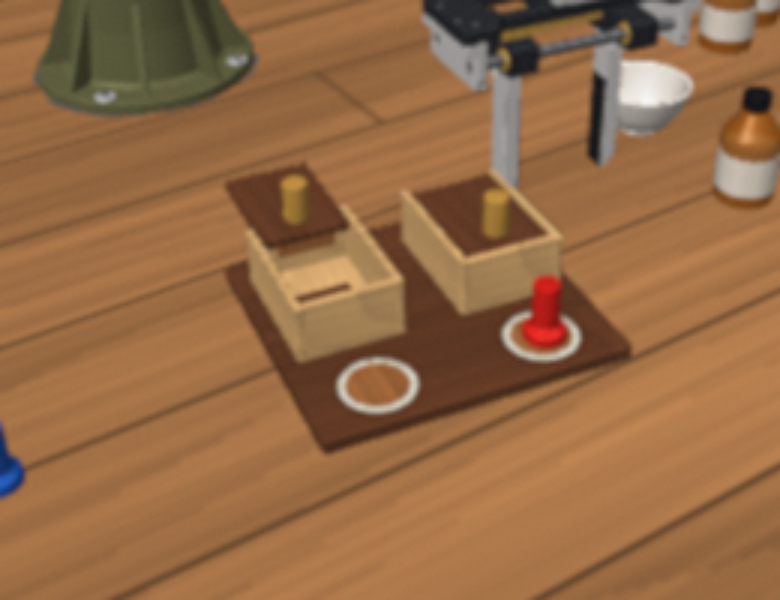

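The token stands on the left spot, with its foot at crop px (545,332). The left lid is shut, the right lid is fully open, and the gripper is clear.

```bash
python3 -c "
from station import hand_in
print(hand_in())"
```

```text
the job is handed in; nothing more can be done
None
```

I've handed the job in, though no verdict came back: the left lid sticks (at about 41 mm) and is shut again, the right lid is fully open, and the red token stands on the left spot with the gripper clear.

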